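# Clear the specimen stack and the scraper at the polishing bench

## Robot

A 6-joint arm with a two-finger parallel gripper is mounted at the origin on the work surface. World frame = base frame: x ahead of the robot, y to its left, z up, the work surface at z = 0. Lengths are in mm, angles in rad, forces in N, time in s.
With the tool pointing down it reaches from about 400 to 825 mm from the base axis. Payload 7 kg.
Tool frame: the origin (TCP) lies at the very end of the fingers, on their centre line; the grasp point (between the pads) lies 19 mm behind it; z points along the fingers, y is the line along which they close (so a half turn about z gives the same grasp; the last joint's range is limited). The gripper opens to 88 mm and grips with 3 to 60 N. Pads are 19 mm wide; open, the fingers measure 130 mm over their backs; the gripper's body (78 mm by 193 mm) begins 47 mm behind the grasp point.
Start: joints at [-0.945, 0.359, 0.012, 0, -1.224, -0.288], TCP at [223.676, -636.839, 226.561] pointing down, gripper open.
Joint ranges: [-3.07, 3.07], [-1.43, 2.12], [-1.02, 1.25], [-3.03, 1.67], [-3.05, -0], [-3.03, 3.03]. Speed limits (rad/s): [2.39, 2.39, 3.01, 3.14, 3.14, 3.14].

## Interface

Orientations are given as a unit quaternion [x, y, z, w].
In Python, from plant import bot gives the robot as it stands. Calls block until the motion is done:
- bot.move_ptp(position, orientation): joint-space move of the TCP to a pose.
- bot.line_to(position, velocity=150, ori=None): straight line of the TCP; ori=None keeps the orientation; velocity is the mean speed in mm/s.
- bot.move_joints(angles): joint-space move.
- bot.move_gripper(opening, force=None): finger opening in mm; force is the grip in N (None keeps the last); returns when the fingers have stopped.
- bot.pause(seconds).
- bot.solve_ik(position, orientation): joint angles nearest the present ones, or None.
- bot.read_state(): the state.
- bot.camera(name): name is "side" or "top" or "wrist"; returns the picture (420x560x3 uint8, red, green, blue); there is no depth.
- bot.get_calibration(name): a dict with "fx", "fy", "cx", "cy" (pixels), "view" (4x4, takes a point from world to camera coordinates); the wrist camera has in their place "T_tool_cam" (4x4, takes a point from camera to tool coordinates, whose origin is the TCP and whose axes are the flange's). Camera axes: x right, y up, looking along -z (the intrinsics and any distortion apply to the point x, -y, -z); pixel columns grow to the right and rows downward; lengths in mm; the calibration is good to about 2 mm. A picture is of the moment at which its call begins: read the wrist's pose just before it. get_calibration takes no time and is no camera call.
A pose or a line that the arm cannot do raises bot.Unreachable and nothing moves.
- bot.close_job(): hands the job in; it is judged then, once.
The state is a dict: "t": time; "joint_pos": joint angles; "qvel": joint speeds; "tau": joint torques, N m; "tcp_pos": TCP position; "eef_rot": TCP orientation; "contact_force": force on the tool from outside, world axes, zero at the start; "moment": the same for the moment, N m; "width": finger opening in mm; "finger_force": force on a finger pad.
Only numpy, scipy, OpenCV 4.12 (cv2) and the standard library are available. Lean on these libraries where they do the work, as an engineer would, in place of code of your own. Each camera call takes 0.05 s, during which the arm holds its last target. There are 200 camera calls.

## Task

The polishing is finished: take the stack of three mounted specimens apart and set each one in the aluminium block whose recess fits its shape and size, polished face up and flat on the floor of the recess, without ever tipping one over. Lay the scraper in its cut-out in the grey tray so that it lies flat in the pocket, and leave the jar and the cup where they stand.

Things in the scene. Friction and masses are not known exactly. Their poses are not given: they have to be found in the camera images.
- square_mount_mid (a point): Square block of black resin with two bright steel strips near two edges of its polished top, 56 x 56 mm and 26 mm high, about 200 g; at the start it is the lowest of the stack of three, standing on a cork mat 4 mm thick. The point is the centre of the block, half-way up; z is up, x and y run square to its sides.
- round_mount_mid (a point): Round white resin puck with a dark steel disc in its top, 44 mm across and 24 mm high, about 90 g; at the start it lies on the square block, as the middle one of the stack. The point is its centre, half-way up; z is up.
- small_mount_mid (a point): Small round black resin puck with a bright square steel piece in its top, 28 mm across and 22 mm high, about 45 g; at the start it lies on top of the stack. The point is its centre, half-way up; z is up.
- square_seat_floor (a point): Fixed bare aluminium block, 92 x 92 x 14 mm, with one square recess 70 x 70 mm, 8 mm deep, with a black floor, in its top: the seat of the square block. The point is the centre of the recess's floor, 6 mm above the bench; z is up, x and y run square to its sides.
- round_seat_floor (a point): Fixed bare aluminium block, 92 x 92 x 14 mm, with one large round recess 58 mm across, 8 mm deep, with a black floor, in its top: the seat of the larger round puck. The point is the centre of the recess's floor, 6 mm above the bench; z is up.
- small_seat_floor (a point): Fixed bare aluminium block, 92 x 92 x 14 mm, with one small round recess 42 mm across, 8 mm deep, with a black floor, in its top: the seat of the small round puck. The point is the centre of the recess's floor, 6 mm above the bench; z is up.
- scraper_mid (a point): Flat scraper lying on the bench, about 120 g. The point is the middle of its wooden handle, half-way up; x runs along the handle towards the blade, z is up. Handle 110 mm long (x -55 to 55), 22 mm wide, 20 mm high; the steel blade goes on to x = 108, 50 mm wide from x = 72 on (neck 30 mm), 3 mm thick, its underside 2 mm above the handle's.
- shadow_tray: Fixed grey tray, 201 x 92 x 14 mm, with a scraper-shaped pocket 10 mm deep (black floor 4 mm above the bench), 7 mm of play all round. Origin: centre of the underside; z up, x along it to the pocket's wide (blade) end. The handle's middle belongs at x = -26.5 mm, y = 0, blade towards +x; there the pocket is widened for fingers, 40 mm along x, 76 mm across.
- jar_mid (a point): Bystander: closed white jar with a black cap, 54 mm across, 65 mm high. The point is its centre, half-way up.
- beaker_mid (a point): Bystander: open white cup, 68 mm across, 75 mm high. The point is its centre, half-way up.
Mind the look-alikes: they are no part of the job. Leave any green or turquoise look-alike of the part that bears square_mount_mid alone.

How it is judged:
By the outcome, as a careful person would: the job done as asked, in the order asked, and still so for the second after the job is handed in, with the robot touching nothing.
It also fails if it takes over 120 s, if anything falls off the work surface, if the arm or the gripper's body presses on something with over 40 N, if the wrist force passes 120 N, or if a joint passes its speed limit or range.

## Working session

There is one attempt and no reset: what is moved stays moved. The work goes in short steps, each a Python script; the robot and the scene stay as the last script left them, time stands still between calls to the robot, and variables do not carry over. Pictures are saved under pics/ and viewed, at most 14 in all, crops included, and the job is handed in when it is done.

```bash
ls; mkdir -p pics
python3 - <<'E'
from plant import bot
import cv2,numpy as np
np.set_printoptions(precision=4,suppress=True)
for n in("top","side"):
    im=bot.camera(n); cv2.imwrite(f"pics/{n}0.png",im[:,:,::-1])
    c=bot.get_calibration(n); print(n,{k:np.array(v) for k,v in c.items()})
print(bot.get_calibration("wrist")); print(bot.read_state())
E
```

```text
pics
top {'fx': array(498.7532), 'fy': array(498.7532), 'cx': array(282.1269), 'cy': array(219.7337), 'view': array([[    0.0926,    -0.9957,    -0.0021,   -57.4421],
       [    0.9741,     0.0902,     0.2071,  -553.8729],
       [   -0.206 ,    -0.0212,     0.9783, -1035.1985],
       [    0.    ,     0.    ,     0.    ,     1.    ]])}
side {'fx': array(396.9202), 'fy': array(396.9202), 'cx': array(277.8507), 'cy': array(211.3363), 'view': array([[  -0.7684,   -0.6399,   -0.0104,  404.2784],
       [   0.473 ,   -0.5787,    0.6644, -328.4392],
       [  -0.4312,    0.5056,    0.7473, -641.1342],
       [   0.    ,    0.    ,    0.    ,    1.    ]])}
{'fx': 354.6146775931801, 'fy': 354.6146775931801, 'cx': 273.8048130191617, 'cy': 205.63831669033286, 'T_tool_cam': array([[  -0.0007,    0.9531,    0.3027,   82.6354],
       [   1.    ,    0.0005,    0.0008,    0.1399],
       [   0.0006,    0.3027,   -0.9531, -157.7727],
       [   0.    ,    0.    ,    0.    ,    1.    ]])}
{'t': 0.1, 'joint_pos': array([-0.9449,  0.3593,  0.0111, -0.0003, -1.2241, -0.2881]), 'qvel': array([ 0.0006, -0.0026,  0.0043,  0.003 ,  0.0021, -0.0003]), 'tau': array([ -0.0007, -58.4165,  29.3757,   7.0155,   0.0102,  -0.0001]), 'tcp_pos': array([ 223.5281, -636.439 ,  225.7129]), 'eef_rot': array([-0.168 ,  0.9858,  0.0007, -0.0002]), 'contact_force': array([ 0.2312, -0.1906, -0.8492]), 'moment': array([ 0.0164, -0.0076, -0.0353]), 'finger_force': 0.0, 'width': 87.72741089641595}
```

View pics/top0.png

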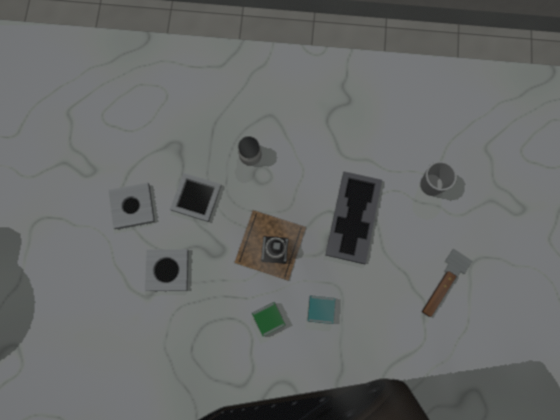

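View pics/side0.png

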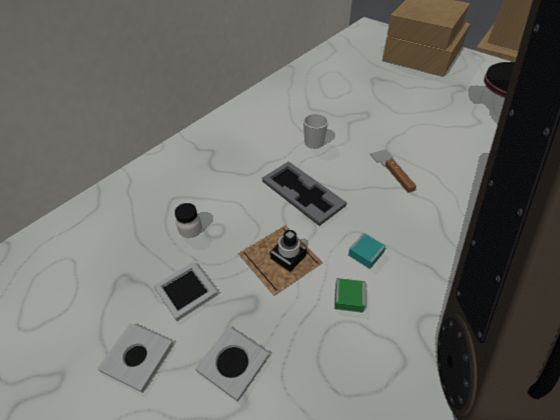

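Top view: stack on the cork mat at (275,247). Square seat (195,196), small-round seat (131,205), large-round seat (167,270), tray (355,217), scraper (446,283), jar (250,150), cup (440,178). The look-alikes are green (268,319) and turquoise (322,309); both are single coloured blocks. The black block with steel strips, under the pucks at (275,247), is the one meant.

```bash
cat > h.py <<'E'
from plant import bot
import cv2,numpy as np
from scipy.spatial.transform import Rotation as R
np.set_printoptions(precision=2,suppress=True)
def cam(n):
    c=bot.get_calibration(n); K=(c["fx"],c["fy"],c["cx"],c["cy"])
    if n=="wrist":
        s=bot.read_state(); T=np.eye(4); T[:3,:3]=R.from_quat(s["eef_rot"]).as_matrix(); T[:3,3]=s["tcp_pos"]
        W=T@c["T_tool_cam"]
    else: W=np.linalg.inv(c["view"])
    return K,W
def snap(n,f=None):
    k=cam(n); im=bot.camera(n)[:,:,::-1].copy()
    if f: cv2.imwrite(f"pics/{f}.png",im); np.savez(f"pics/{f}.npz",K=k[0],W=k[1])
    return im,k
def load(f):
    d=np.load(f"pics/{f}.npz"); return cv2.imread(f"pics/{f}.png"),(d["K"],d["W"])
def ray(k,uv,z):
    (fx,fy,cx,cy),W=k; uv=np.atleast_2d(np.asarray(uv,float))
    d=np.c_[(uv[:,0]-cx)/fx,-(uv[:,1]-cy)/fy,-np.ones(len(uv))]@W[:3,:3].T
    o=W[:3,3]; return (o+d*((z-o[2])/d[:,2])[:,None])[:,:2]
def proj(k,p):
    (fx,fy,cx,cy),W=k; q=np.c_[np.atleast_2d(p),np.ones(len(np.atleast_2d(p)))]@np.linalg.inv(W).T
    return np.c_[cx-fx*q[:,0]/q[:,2],cy+fy*q[:,1]/q[:,2]]
def down(yaw): # tool z down; closing axis y of tool at world angle yaw
    y=np.array([np.cos(yaw),np.sin(yaw),0]); z=np.array([0,0,-1.]); x=np.cross(y,z)
    return R.from_matrix(np.c_[x,y,z]).as_quat()
def rect(k,c,z):
    "min-area rectangle, in world, of a contour at height z: centre, size, angle of long side (rad)"
    p=ray(k,c.reshape(-1,2),z).astype(np.float32); (m,(w,h),a)=cv2.minAreaRect(p)
    if h>w: w,h,a=h,w,a+90
    return np.array(m),(w,h),np.deg2rad((a+90)%180-90)
E
python3 - <<'E'
from h import *
im=cv2.imread("pics/top0.png"); k=cam("top"); print(k[1][:3,3])
for n,u,z in[("sq",(195,196),6),("small",(131,205),6),("round",(167,270),6),("stack",(276,245),76),("tray",(355,217),14),("scr",(440,293),20),("blade",(458,263),4),("jar",(250,143),65),("cup",(440,172),75),("green",(268,319),20),("tq",(322,309),20)]:
    print(n,ray(k,u,z)[0])
s=bot.read_state();x=R.from_quat(s["eef_rot"]).as_matrix();print(x)
E
```

```text
[ 331.58  -29.22 1127.35]
sq [605.19 201.83]
small [570.2  346.59]
round [428.68 242.48]
stack [496.98   1.51]
tray [ 587.76 -170.17]
scr [ 432.8  -366.21]
blade [ 505.33 -409.7 ]
jar [724.44  82.21]
cup [ 692.11 -342.24]
green [341.94   4.98]
tq [ 374.21 -110.46]
[[-0.94 -0.33 -0.  ]
 [-0.33  0.94  0.  ]
 [ 0.    0.   -1.  ]]
```

Run:
```python
from h import *
for f,p in[("w_cd",(480,-275,240)),("w_a",(450,0,230)),("w_b",(480,260,240))]:
    bot.move_ptp(p,down(np.arctan2(p[1],p[0])+np.pi/2)); bot.pause(.3)
    snap("wrist",f); s=bot.read_state(); print(f,s["t"],s["tcp_pos"],s["joint_pos"],s["contact_force"])
ims=[cv2.imread(f"pics/{f}.png") for f in("w_cd","w_a","w_b")]
cv2.imwrite("pics/m1.png",cv2.resize(np.vstack(ims[:2]),None,fx=.7,fy=.7))
```

```text
w_cd 2.075 [ 479.84 -275.37  239.92] [-0.17  0.15 -0.24  0.   -1.18 -1.92] [ 0.25 -0.56  0.53]
w_a 3.5 [450.12  -0.55 229.87] [ 0.44 -0.02 -0.45  0.   -1.14 -2.01] [0.68 0.08 0.66]
w_b 4.875 [480.21 259.27 240.26] [ 0.85  0.14 -0.25  0.   -1.18 -1.93] [0.09 1.   0.17]
```

View pics/m1.png

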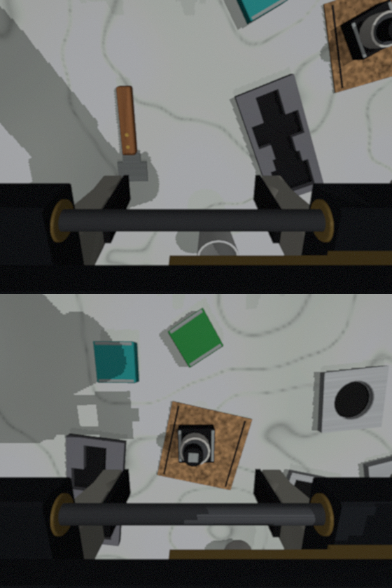

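View pics/w_b.png

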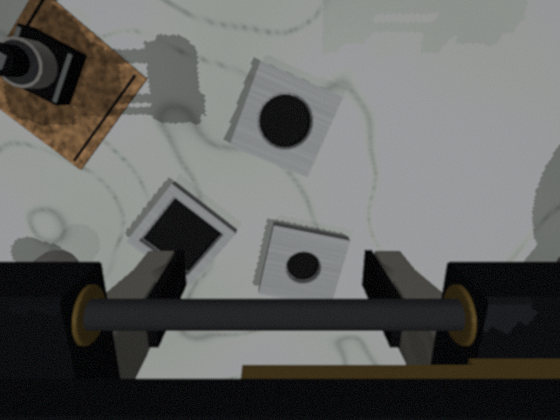

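Wrist views: w_b has the round recess at (286,121), the small recess at (303,267) and the square recess at (185,232), partly behind a finger. w_a has the stack at (279,230). w_cd has the scraper handle at (178,170) with its blade at (190,240), and the tray at (400,190).

Run:
```python
from h import *
im,k=load("w_a"); c=im[170:250,230:330]; c=cv2.convertScaleAbs(cv2.resize(c,None,fx=7,fy=7,interpolation=cv2.INTER_CUBIC),alpha=1.4); cv2.imwrite("pics/c_stack.png",c)
def blobs(f,z,x0=0,amin=300,thr=45,ymax=250):
    im,k=load(f) ; g=cv2.medianBlur(im.max(2),3); m=(g<thr).astype(np.uint8)
    cs,_=cv2.findContours(m,cv2.RETR_EXTERNAL,cv2.CHAIN_APPROX_NONE)
    for c in cs:
        if cv2.contourArea(c)<amin: continue
        M=cv2.moments(c); u=(M["m10"]/M["m00"],M["m01"]/M["m00"])
        r=rect(k,c,z); print(f,np.array(u),"area",cv2.contourArea(c),"rect",r[0],np.array(r[1]),"ang",round(r[2],3),"centroid",ray(k,u,z)[0])
blobs("w_b",10); blobs("w_cd",9); blobs("w_a",10)
# top
im=cv2.imread("pics/top0.png"); K,W=cam("top"); np.savez("pics/top0.npz",K=K,W=W); blobs("top0",10,amin=100)
# wood handle
for f in("w_cd","top0"):
    im,k=load(f); h=cv2.cvtColor(im,cv2.COLOR_BGR2HSV); m=cv2.inRange(h,(3,110,40),(18,255,255)); m=cv2.morphologyEx(m,cv2.MORPH_OPEN,np.ones((2,2)))
    cs,_=cv2.findContours(m,cv2.RETR_EXTERNAL,cv2.CHAIN_APPROX_NONE)
    for c in sorted(cs,key=cv2.contourArea)[-3:]: print(f,"wood",c.reshape(-1,2).mean(0),cv2.contourArea(c),rect(k,c,16))
```

```text
w_b [302.68 265.51] area 591.0 rect [566.57 345.66] [36.42 33.64] ang -1.076 centroid [566.57 345.27]
w_b [269.45 342.12] area 62067.5 rect [649.35 358.81] [793.63 324.69] ang -1.076 centroid [683.74 362.13]
w_b [284.79 120.52] area 1969.0 rect [426.95 243.82] [53.28 52.74] ang 1.282 centroid [426.65 243.4 ]
w_b [18.39 62.  ] area 1190.0 rect [504.51 -23.  ] [40.21 36.91] ang 0.264 centroid [504.38 -23.26]
w_b [56.93 65.37] area 2174.5 rect [482.5    1.35] [89.4  69.24] ang 0.014 centroid [488.88  12.26]
w_cd [285.09 333.65] area 65122.0 rect [ 619.7  -346.53] [794.59 404.77] ang 1.049 centroid [ 673.68 -370.27]
w_cd [548.22  44.03] area 681.5 rect [504.43  26.74] [32.08 23.55] ang -0.283 centroid [504.87  27.91]
w_cd [513.33  40.82] area 1428.5 rect [496.65  11.28] [71.48 60.77] ang -1.566 centroid [484.53  -1.54]
w_a [262.67 345.54] area 56960.0 rect [649.32   6.2 ] [772.07 294.58] ang 1.569 centroid [674.89 -15.71]
w_a [275.43 228.58] area 748.5 rect [515.66   0.87] [39.23 33.22] ang -0.013 centroid [514.88   0.74]
w_a [280.78 194.35] area 627.5 rect [477.03   4.26] [55.37 31.52] 
[... 717 characters left out ...]
 [44.52 19.91] ang 0.705 centroid [742.29  81.47]
w_cd wood [559.    0.5] 0.0 (array([470.8 ,  43.35]), (0.8705456852912903, 0.0), np.float64(-0.28291612471460575))
w_cd wood [181.73 172.35] 1869.5 (array([ 431.92, -364.54]), (108.59829711914062, 22.615861892700195), np.float64(-0.5134775650335073))
w_cd wood [508.25  59.63] 6269.0 (array([499.92, -10.33]), (124.547607421875, 84.47418975830078), np.float64(-0.22498211783518549))
top0 wood [449.96 278.73] 49.0 (array([ 466.32, -388.11]), (21.575271606445312, 16.67056655883789), np.float64(-0.5440957283490665))
top0 wood [431.72 305.13] 109.5 (array([ 406.06, -352.83]), (50.343544006347656, 18.200847625732422), np.float64(-0.5060826324766297))
```

View pics/c_stack.png

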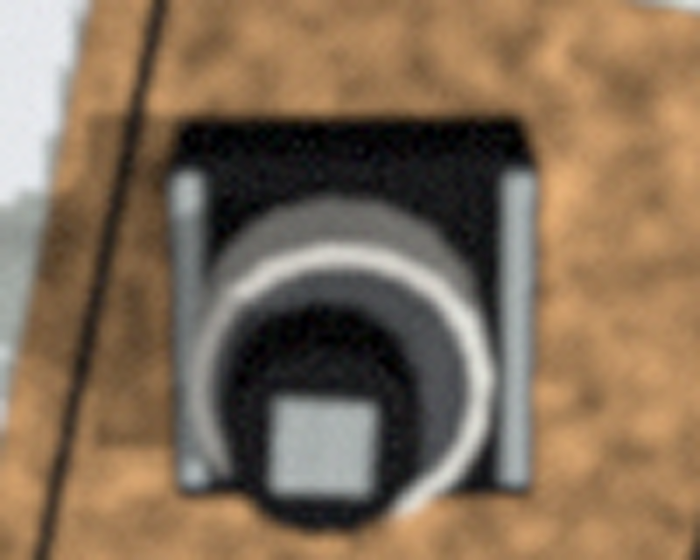

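The crop confirms a black block with two bright strips, the white puck on it, and the small black puck on top. Pixels in w_a: square steel piece (276.1,233.9), white ring centre (279,226), and strip rectangle corners about (254,194), (306.5,194), (305,240) and (255.7,240).

Run:
```python
from h import *
im,k=load("w_a"); o=np.array([230,170]); P=lambda l:np.array(l,float)/7+o-0.43
print("small",ray(k,P([(323,447)]),76), "width from sq? ")
print("small top circle l/r/bottom",ray(k,P([(232,430),(415,430),(323,532)]),76))
print("ring l,r,t",ray(k,P([(195,385),(492,380),(343,245)]),54),ray(k,P([(343,392)]),54))
q=ray(k,P([(170,168),(537,168),(525,492),(180,492)]),30); print("sq",q,q.mean(0))
# tops from top camera
im,k2=load("top0")
c=im[225:265,255:295]; cv2.imwrite("pics/c2.png",np.hstack([cv2.resize(c,None,fx=10,fy=10,interpolation=cv2.INTER_CUBIC),cv2.resize(load("top0")[0][165:270,325:390],(248,400),interpolation=cv2.INTER_CUBIC)]))
print("pred",proj(k2,[[q.mean(0)[0],q.mean(0)[1],30]]),)
# tray outline in w_cd and top
for f in("w_cd","top0"):
    im,k=load(f); g=cv2.medianBlur(im.max(2),3); m=(g<115).astype(np.uint8)
    if f=="w_cd": m[262:]=0
    cs,_=cv2.findContours(m,cv2.RETR_EXTERNAL,cv2.CHAIN_APPROX_NONE)
    for c in cs:
        if cv2.contourArea(c)>1200: r=rect(k,c,14); print(f,c.reshape(-1,2).mean(0),cv2.contourArea(c),r)
```

```text
small [[494.05   0.76]] width from sq? 
small top circle l/r/bottom [[491.55 -11.5 ]
 [491.61  13.17]
 [506.54   0.76]]
ring l,r,t [[493.37 -17.5 ]
 [492.69  25.1 ]
 [472.36   3.7 ]] [[494.48   3.74]]
sq [[467.77 -21.89]
 [467.89  33.  ]
 [520.33  32.46]
 [520.22 -21.34]] [494.05   5.56]
pred [[274.35 249.39]]
w_cd [157.49 196.2 ] 5443.5 (array([ 439.03, -403.04]), (172.51373291015625, 104.05632781982422), np.float64(-0.3705781998942535))
w_cd [398.54 193.32] 13128.0 (array([ 581.56, -175.54]), (196.1122283935547, 108.38964080810547), np.float64(-0.13408709825023604))
w_cd [17.82 76.23] 3462.5 (array([ 271.91, -446.63]), (117.12470245361328, 53.75909423828125), np.float64(-0.7511248114857553))
w_cd [507.05  58.51] 7703.0 (array([500.17, -15.72]), (125.18445587158203, 100.02128601074219), np.float64(-0.2829126626051886))
top0 [354.46 390.38] 14451.5 (array([ 241.62, -202.03]), (848.135009765625, 174.28884887695312), np.float64(-1.4776486141452547))
top0 [ 12.52 309.8 ] 3418.0 (array([325.86, 559.01]), (356.5906677246094, 76.84113311767578), np.float64(0.209549482147583))
top0 [371.95 251.1 ] 9946.5 (array([ 538.61, -211.15]), (576.61376953125, 291.0614929199219), np.float64(1.3668483878813749))
top0 [442.02 181.45] 1292.5 (array([ 683.84, -364.33]), (101.83863830566406, 95.42012023925781), np.float64(0.7685052665498849))
top0 [256.05 145.18] 1723.5 (array([734.04,  68.94]), (183.02996826171875, 119.71956634521484), np.float64(-0.2707678490861003))
top0 [188.01 195.44] 10935.0 (array([657.28, 168.79]), (622.7993774414062, 303.8709716796875), np.float64(-0.6477955593502531))
top0 [291.49  33.09] 25234.0 (array([981.8 ,  41.44]), (1406.7484130859375, 293.9234924316406), np.float64(-1.4795270664977638))
```

View pics/c2.png

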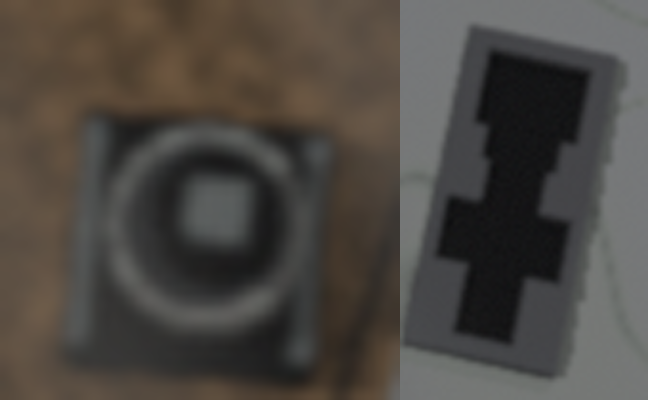

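```bash
cat >> h.py <<'E'
def pick(xy,yaw,ztip,opening,force,zlift,zap=None):
    zap=zap or ztip+60; q=down(yaw)
    bot.move_gripper(opening); bot.move_ptp((*xy,zap),q); bot.line_to((*xy,ztip+15),200); bot.line_to((*xy,ztip),50)
    bot.move_gripper(0,force); bot.pause(.2); s=bot.read_state(); print("grip",s["width"],s["finger_force"],s["tcp_pos"],s["t"])
    bot.line_to((*xy,ztip+10),40); bot.line_to((*xy,zlift),150)
    s=bot.read_state(); print("held",s["width"],s["finger_force"],s["contact_force"])
def place(xy,yaw,ztip,zap,opening):
    bot.move_ptp((*xy,zap),down(yaw)); bot.line_to((*xy,ztip+14),150); bot.pause(.3)
    f0=bot.read_state()["contact_force"][2]; print("w",bot.read_state()["width"])
    z=ztip+14
    bot.line_to((*xy,ztip+3),50); z=ztip+3
    while z>ztip-1.5:
        z-=.75; bot.line_to((*xy,z),20); bot.pause(.1); f=bot.read_state()["contact_force"][2]-f0
        if abs(f)>4: break
    print("down at",z,"nominal",ztip,"df",f)
    bot.move_gripper(opening); bot.pause(.2)
    bot.line_to((*xy,ztip+12),60); bot.line_to((*xy,zap),200); print("t",bot.read_state()["t"])
E
python3 - <<'E'
from h import *
pick((494,.8),np.pi/2,64.5,48,15,150)
snap("wrist","w_held1")
place((567.5,345.7),2.1,16.5,120,42)
bot.move_ptp((440,4,190),down(np.pi/2)); bot.pause(.2); snap("wrist","w_a2")
im,k=load("w_a2"); c=proj(k,[[494,4,54]])[0].astype(int); print(c)
a=im[c[1]-50:c[1]+50,c[0]-60:c[0]+60]; b=load("w_held1")[0]
cv2.imwrite("pics/v2.png",np.hstack([cv2.resize(a,(480,400),interpolation=cv2.INTER_CUBIC),cv2.resize(b,None,fx=.55,fy=400/420)]))
E
```

```text
grip 27.32223747339182 15.000225305557251 [494.13   0.8   64.65] 8.3333
held 27.215301557635062 14.999880194664001 [ 0.03  0.45 -1.47]
w 27.23631493001704
down at 15.75 nominal 16.5 df 7.613795010746326
t 15.6333
[273 251]
```

View pics/v2.png

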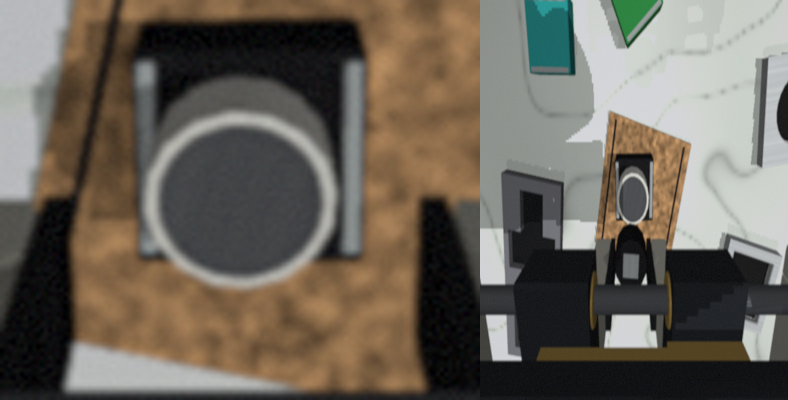

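The crop shows the white puck's ring centre at (273,250.7) in the image. The predicted pixel was (273,251), so the puck was not disturbed. The small puck is held upright in the right-hand picture.

Run:
```python
from h import *
pick((494,4),np.pi/2,40.5,62,20,120)
place((427.7,243.6),2.0,16.5,100,58)
bot.move_ptp((440,4,170),down(np.pi/2)); bot.pause(.2); snap("wrist","w_a3")
im,k=load("w_a3"); c=proj(k,[[494,5,30]])[0].astype(int); print(c)
a=im[c[1]-50:c[1]+50,c[0]-60:c[0]+60]
bot.move_ptp((510,250,240),down(1.0)); bot.pause(.2); snap("wrist","w_b3"); b=load("w_b3")[0]
cv2.imwrite("pics/v3.png",np.hstack([cv2.resize(a,(300,250),interpolation=cv2.INTER_CUBIC),cv2.resize(b[:250],(500,250))]))
```

```text
grip 43.510368206760184 20.00013828277588 [494.1    4.    40.61] 19.8583
held 43.2230497512648 19.999857544898987 [-0.67 -0.18 -1.62]
w 43.18959039612555
down at 15.75 nominal 16.5 df 12.974662365176393
t 26.5
[274 249]
```

View pics/v3.png

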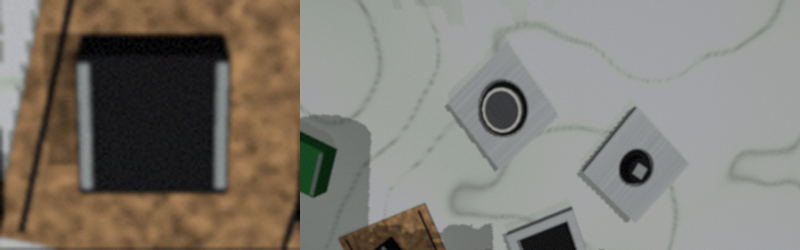

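The white and small pucks both sit inside their recesses, and the square block is clear on the mat, with crop corners (77,62), (230,62), (227,190) and (80,190). Next is a better measurement of the block and of its seat.

Run:
```python
from h import *
im,k=load("w_a3"); q=ray(k,np.array([(77,62),(230,62),(227,190),(80,190)])/2.5+(214,199)-.3,30); print(q,q.mean(0))
bot.move_ptp((535,185,230),down(1.344)); bot.pause(.2); im,k=snap("wrist","w_sq")
g=cv2.medianBlur(im.max(2),3)
cs,_=cv2.findContours((g<45).astype(np.uint8),cv2.RETR_EXTERNAL,cv2.CHAIN_APPROX_NONE)
for c in cs:
    if cv2.contourArea(c)>400: print(c.reshape(-1,2).mean(0),rect(k,c,10),rect(k,c,14))
print(proj(k,[[602,200.8,10]]))
```

```text
[[468.47 -21.49]
 [468.39  33.21]
 [519.54  33.53]
 [519.63 -21.58]] [494.01   5.92]
[223.74 351.32] (array([745.19,  69.96]), (53.452674865722656, 46.366600036621094), np.float64(1.3428429201315097)) (array([742.12,  71.38]), (52.886940002441406, 45.87588119506836), np.float64(1.342843053289564))
[455.95 316.9 ] (array([767.95, 387.78]), (218.66331481933594, 145.6579132080078), np.float64(1.3429959187361347)) (array([764.63, 385.83]), (216.3489990234375, 144.11631774902344), np.float64(1.3429959187361347))
[275.38 293.81] (array([662.21, 159.25]), (312.04766845703125, 79.3870620727539), np.float64(1.3042846086049065)) (array([660.01, 159.72]), (308.7449951171875, 78.54683685302734), np.float64(1.3042844754468519))
[299.8  223.75] (array([600.18, 200.49]), (65.33568572998047, 63.12239074707031), np.float64(1.3430799414685268)) (array([598.64, 200.52]), (64.64418029785156, 62.45431900024414), np.float64(1.3430782104138181))
[212.37 354.65] (array([718.13, 151.24]), (773.0636596679688, 321.8877868652344), np.float64(1.3427450489614492)) (array([715.33, 151.8 ]), (764.8816528320312, 318.4809265136719), np.float64(1.3427450489614492))
[425.29 169.02] (array([567.03, 346.51]), (37.826751708984375, 37.273040771484375), np.float64(1.4573898728316164)) (array([565.84, 345.  ]), (37.426368713378906, 36.8785514831543), np.float64(1.4573896065155074))
[105.97 172.36] (array([495.07,   1.84]), (66.63824462890625, 59.31468200683594), np.float64(1.5610615409042754)) (array([494.64,   3.98]), (65.93292999267578, 58.686920166015625), np.float64(1.561061940378439))
[[300.3  226.02]]
```

Run:
```python
from h import *
pick((494,5.7),np.pi/2,14.5,76,35,110)
place((600.7,200.6),1.343,16.5,90,68)
bot.move_ptp((505,230,250),down(1.5)); bot.pause(.2); b,_=snap("wrist","w_b4")
bot.move_ptp((510,-155,240),down(1.437)); bot.pause(.2); im,k=snap("wrist","w_t")
g=cv2.medianBlur(im.max(2),3)
cs,_=cv2.findContours((g<45).astype(np.uint8),cv2.RETR_EXTERNAL,cv2.CHAIN_APPROX_NONE)
for c in cs:
    if cv2.contourArea(c)>400: print(c.reshape(-1,2).mean(0),rect(k,c,9))
cv2.imwrite("pics/v4.png",np.hstack([cv2.resize(b,(400,300)),cv2.resize(im,(400,300))]))
```

```text
grip 55.782380153440585 34.99009966850281 [494.11   5.72  14.65] 32.8083
held 55.66353841219082 34.99131739139557 [-0.25 -0.95 -2.87]
w 55.45593976062273
down at 15.75 nominal 16.5 df 9.885444920145542
t 39.3
[289.5  328.05] (array([ 685.7 , -169.69]), (795.0166015625, 366.8470458984375), np.float64(1.4377695661326755))
```

View pics/v4.png

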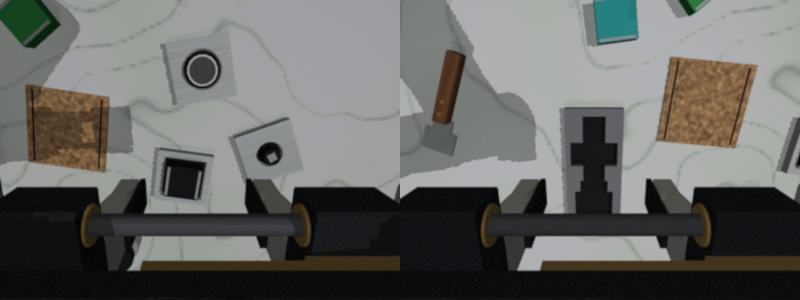

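All three mounts sit in their seats. The tray's pocket lies along the image at (595,165), with the finger notch at v≈155 and the blade end away from the robot, partly behind the gripper bar. I'll measure the notch and near end of the pocket, and the scraper handle, in the tray and world frames.

Run:
```python
from h import *
im,k=load("w_t"); g=cv2.medianBlur(im.max(2),3); m=(g<45); m[290:]=0; m[:,:225]=0; m[:,330:]=0
v,u=np.nonzero(m); p=ray(k,np.c_[u,v],10); a=-.134; A=np.array([[np.cos(a),np.sin(a)],[-np.sin(a),np.cos(a)]])
t=(p-np.array([590.15,-167.8]))@A.T
print("near end x",np.percentile(t[:,0],.3),"expect -88.5")
n=t[np.abs(t[:,1])>26]; n=n[n[:,0]<0]; print("notch x",np.percentile(n[:,0],[1,99]),"expect -46.5 -6.5; y",np.percentile(n[:,1],[.5,99.5]))
h=t[t[:,0]<-55]; print("handle y",np.percentile(h[:,1],[1,99]))
hv=cv2.cvtColor(im,cv2.COLOR_BGR2HSV); w=cv2.inRange(hv,(3,110,30),(18,255,255)); w[:,200:]=0
w=cv2.morphologyEx(w,cv2.MORPH_OPEN,np.ones((3,3)))
c=max(cv2.findContours(w,cv2.RETR_EXTERNAL,cv2.CHAIN_APPROX_NONE)[0],key=cv2.contourArea); print(rect(k,c,16),rect(k,c,20))
```

```text
near end x -88.66002244605723 expect -88.5
notch x [-45.93 -10.33] expect -46.5 -6.5; y [-37.33  36.52]
handle y [-17.14  16.39]
(array([ 430.89, -363.39]), (109.70740509033203, 25.98285484313965), np.float64(-0.5145620708084148)) (array([ 430.87, -361.08]), (108.55792999267578, 25.710609436035156), np.float64(-0.5145619376503603))
```

Run:
```python
from h import *
pick((431.5,-363.8),-.514+np.pi/2,4,56,45,90)
snap("wrist","w_held4")
o=np.array([590.15,-168]);a=-.134
xy=o-26.5*np.array([np.cos(a),np.sin(a)])
place(tuple(xy),a+np.pi/2,8,90,30)
bot.move_ptp((430,-140,240),down(a+np.pi/2)); bot.pause(.3); im,k=snap("wrist","w_t2")
s=bot.camera("side")[:,:,::-1]
cv2.imwrite("pics/v5.png",np.hstack([cv2.resize(im,(400,300)),cv2.resize(s,(400,300))]))
```

```text
grip 21.494742846761433 45.00033795833588 [ 431.49 -363.84    4.06] 45.275
held 21.800519598298735 44.99952435493469 [ 0.07  0.68 -1.8 ]
w 21.641587027483123
down at 7.25 nominal 8 df 8.253528921261179
t 51.85
```

View pics/v5.png

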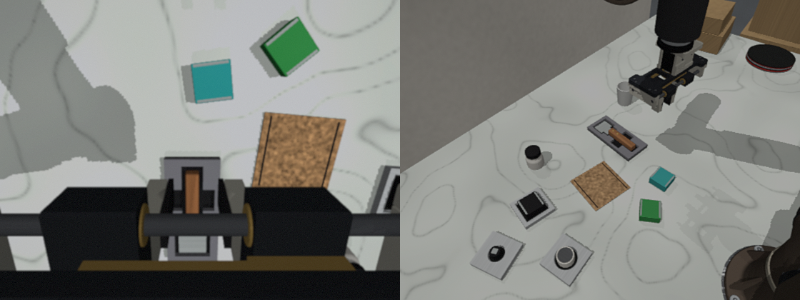

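The scraper lies in the pocket. I'll look more closely with the gripper opened out of the view.

Run:
```python
from h import *
bot.move_gripper(80); bot.move_ptp((500,-300,260),down(-.134+np.pi/2+.5)); bot.pause(.3)
bot.move_ptp((480,-150,250),down(-.134+np.pi/2)); bot.pause(.3); im,k=snap("wrist","w_t3")
hv=cv2.cvtColor(im,cv2.COLOR_BGR2HSV); w=cv2.inRange(hv,(3,110,30),(18,255,255)); w=cv2.morphologyEx(w,cv2.MORPH_OPEN,np.ones((3,3)))
for c in cv2.findContours(w,cv2.RETR_EXTERNAL,cv2.CHAIN_APPROX_NONE)[0]:
    if 800<cv2.contourArea(c): print(c.reshape(-1,2).mean(0),rect(k,c,24))
s=bot.camera("side")[:,:,::-1]
cv2.imwrite("pics/v6.png",np.hstack([cv2.resize(im[120:300,200:360],(400,450),interpolation=cv2.INTER_CUBIC),cv2.resize(s[155:230,250:355],(400,450),interpolation=cv2.INTER_CUBIC)]))
```

```text
[271.88 237.58] (array([ 560.16, -163.67]), (111.4629135131836, 24.039932250976562), np.float64(-0.14559035626272432))
[420.5  167.34] (array([501.18,   8.72]), (121.09300231933594, 120.37452697753906), np.float64(1.343629085285301))
```

View pics/v6.png

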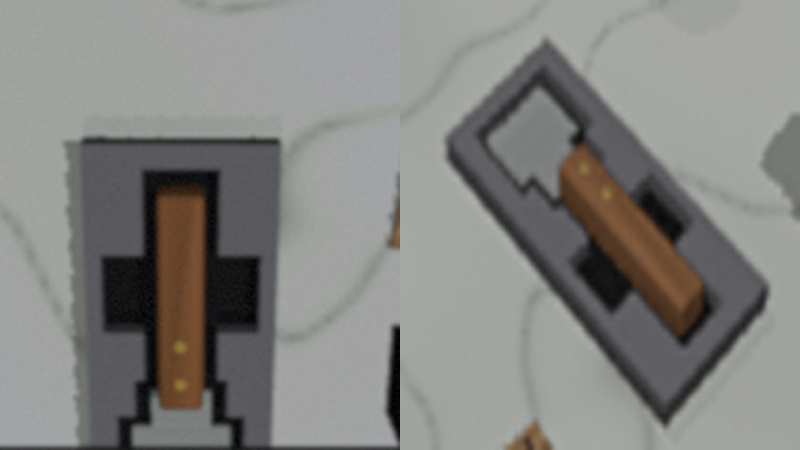

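The scraper lies flat in the pocket with a gap all round: handle at (272,237) in the wrist view, blade fully inside. The robot is clear, so I'm handing in.

```bash
python3 -c "
from plant import bot
print(bot.close_job(),bot.read_state()['t'])"
```

```text
the job is handed in; nothing more can be done
the job is handed in; nothing more can be done
```

I handed the job in well inside the 120 s: the camera checks showed all three specimens seated upright in their matching recesses and the scraper flat in the tray pocket, and I never touched the jar, the cup or the look-alikes; the verdict itself was not reported back.

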